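# Index the cast carriage on the inspection slide

### The arm

A 7-joint arm with a two-finger parallel gripper is mounted at the origin on the work surface. World frame = base frame: x ahead of the robot, y to its left, z up, the work surface at z = 0. Lengths are in mm, angles in rad, forces in N, time in s.
With the tool pointing down it reaches from about 400 to 875 mm from the base axis. Payload 4.4 kg.
Tool frame: the origin (TCP) lies midway between the tips of the shut fingers; the grasp point (between the pads) lies 19 mm behind it; z points along the fingers, y is the line along which they close (so a half turn about z gives the same grasp; the last joint's range is limited). The gripper opens to 85 mm and grips with 20 to 120 N. Pads are 22 mm wide; open, the fingers measure 114 mm over their backs; the gripper's body (76 mm by 85 mm) begins 54 mm behind the grasp point. The pads swing forward as they close: fully open they stand 13 mm farther back than shut.
Start: joints at [-1.193, 0.628, 0.038, 1.517, -0.027, 0.996, -0.02], TCP at [279.073, 587.057, 231.313] pointing down, gripper open.
Joint ranges: [-3.06, 3.06], [-0.37, 2.12], [-1.25, 1.32], [0.18, 2.47], [-1.1, 4.24], [0.23, 1.98], [-2.94, 2.94]. Speed limits (rad/s): [2.57, 2.57, 3.14, 3.14, 3.14, 3.14, 3.14].

### API

Orientations are given as [roll, pitch, yaw] about the fixed x, y, z axes, in that order (R = Rz(yaw) Ry(pitch) Rx(roll)).
In Python, from cell import ctrl gives the robot as it stands.
- The arm moves only by the shell command python3 -m handwheel 'ROWS'. ROWS is JSON, a list of rows, each a list of 3 entries, a list of its own where there are three numbers: the turn, a rotation vector about the tool's x, y, z in degrees, then the shift along the tool's x, y, z in m, then the closure, from 0 (fully open) to 1 (shut). A call has 1 to 5 rows; each row shifts and turns the commanded pose from where the row before left it, along the tool's axes as they then stand; what a row does not reach is not made up. A row lasts 1/12 s, in which the tool goes at most 41.7 mm and 7.16 degrees, less where a joint would pass 70% of its speed; a pose out of reach is approached as far as the arm can. A call is refused whole if a number of a shift passes 0.0417 or a number of a turn 7.16, either way. A call with a gripper value outside its range is refused whole. The fingers move at their own pace and stop on an object; the grip force is fixed at half the most. Time passes only in rows, so rows that do not move let the fingers close. It gives the time, the measured TCP pose, the force, the opening and the grip force at its end, in the units of the state.
- ctrl.read_state(): the state, without advancing time (a new reading comes with each control period).
- ctrl.get_image(name): name is "side" or "top"; returns a dict with "pixels" (480x640x3 uint8, red, green, blue), "fx", "fy", "cx", "cy" (pixels), "pose" (4x4, takes a point from camera to world coordinates). Camera axes: x right, y up, looking along -z (the intrinsics and any distortion apply to the point x, -y, -z); pixel columns grow to the right and rows downward; lengths in mm; the calibration is good to about 2 mm. A picture is of the moment at which its call begins. There is no depth.
- ctrl.finish_job(): hands the job in; it is judged then, once.
The state is a dict: "clock": time; "qpos": joint angles; "qd": joint speeds; "tau": joint torques, N m; "eef_pos": TCP position; "tool_rot": TCP orientation; "force": force on the tool from outside, world axes, zero at the start; "torque": the same for the moment, N m; "width": finger opening in mm; "gripper_force": force on a finger pad.
Only numpy, scipy, OpenCV 4.12 (cv2) and the standard library are available. Lean on these libraries where they do the work, as an engineer would, in place of code of your own. Each camera call takes 0.05 s, during which the arm holds its last target. There are 200 camera calls.

### The job

Move the plaster cast over to the dial gauge and lock it there: pull the black plunger knob straight out until it stays out by itself, push the carriage along its rails towards the gauge, and push the knob in so that its pin enters the index hole and the knob sits fully home. The hole goes out of sight behind the block as it nears the pin, so find it by feel, without forcing anything; leave the other things on the bench where they are.

Things in the scene. Friction and masses are not known exactly. Their poses are not given: they have to be found in the camera images.
- slide_base: Inspection slide, fixed to the bench: aluminium base 150 x 400 mm, 18 thick. Origin: centre of the underside, on the bench. Its own x points away from the plunger knob (roughly away from the robot), its own y runs along the rails towards the dial-gauge end, z up; 'base x, y' below mean these. Grey end plates at base y -194 and 194, up to z 54.
- boss_end (a point): Centre of the front end of the plunger's fixed steel boss (r 11 mm, 8 long, on the knob's axis, 58 mm over the bench). The boss sits on a grey block that reaches 8 to 38 mm behind this point along base x, 23 mm to either side, 78 mm high. Axes as slide_base.
- knob_face (a point): Centre of the knob's front face, looking along base -x, 58 mm over the bench. Black mushroom head, diameter 36 mm, 14 thick, on a bare steel shaft of diameter 10; between head and boss lie 30 mm of bare shaft when fully in, 46 when out. Axes as slide_base.
- knob (a joint): Knob travel (m): 0 = fully in, at its stop; 0.016 = fully out, at its out stop and detent, pulled along base -x. Over-centre spring: about 12 N starts it out, falling on the way; past 0.0115 it snaps out and stays (5 N starts it back in); below 0.0115 it drives itself inwards. It moves a pin of 8 mm diameter into the index bar, 9 mm deep.
- bar_mid (a point): Middle of the top of the dark steel index bar (12 mm thick, 176 long, top 76 mm over the bench) on the carriage's side next to the block. It has a long parking slot, where the pin starts, and one index hole. On solid bar the pin stops at knob 0.009, rests there with a 2 to 3 N spring push, rides along, and drops in by itself when the hole comes, stopping the carriage.
- carriage (a joint): Carriage position along the rails (m), growing along base +y towards the gauge, 0 to 0.130. Starts parked at 0.002 to 0.014, pin in the slot; with the pin in it cannot pass about 0.035. The bar is adjustable: the hole comes to the pin somewhere from 0.097 to 0.113, each time elsewhere, not measured; play 2 mm each way. Rail friction 2.5 N: it stays where left.
- post_top (a point): Centre of the top of the steel push post standing on the carriage: diameter 16 mm, 60 high, top 98 mm over the bench. Moves with the carriage. Free space on its -y side; the cast's mount begins 60 mm along base +y of its axis. Axes as slide_base.
- cast_top (a point): Middle of the top of the plaster cast fixed on the carriage: 50 x 56 mm, on a black round mount of 60 mm, top 75 mm over the bench. The carriage plate under it is 100 x 180 mm, its top 38 mm over the bench. Axes as slide_base.
- gauge (a point): Centre of the dial gauge (r 26 mm, up to 114 mm over the bench) fixed beyond the rails at the end the carriage must go to. Axes as slide_base.
- bowl: Bystander: blue-green mixing bowl, 124 mm across, 62 high; origin under its centre.
- beaker: Bystander: clear plastic measuring cup, 48 mm across, 70 high; origin under its centre.
- amber_bottle: Bystander: amber bottle with black cap, 56 mm across, 130 high; origin under its centre.
- white_bottle: Bystander: white bottle, 60 mm across, 170 high; origin under its centre.
- tape: Bystander: flat ring of brown tape lying down, 110 mm across, 22 high; origin under its centre.
- mould: Bystander: cream open mould block 90 x 75 mm, 40 high; origin under its centre.
- spatula: Bystander: spatula lying flat, 180 mm long, handle towards its own -x; origin near its middle, on its underside.

How it is judged:
By the outcome, as a careful person would: the job done as asked, in the order asked, and still so for the second after the job is handed in, with the robot touching nothing.
It also fails if it takes over 67 s, if anything falls off the work surface, if the arm or the gripper's body presses on something with over 40 N, if the wrist force passes 120 N, or if a joint passes its speed limit or range.

## Working session

There is one attempt and no reset: what is moved stays moved. The work goes in short steps, Python scripts to look and compute and a shell command to move; the robot and the scene stay as the last step left them, time stands still between calls to the robot, and variables do not carry over. Pictures are saved under pics/ and viewed, at most 10 in all, crops included, and the job is handed in when it is done.

```bash
mkdir -p pics; ls; python3 - <<'E'
from cell import ctrl
import cv2
s=ctrl.read_state();print({k:s[k] for k in('clock','eef_pos','tool_rot','force','width')})
for n in('side','top'):
    d=ctrl.get_image(n);cv2.imwrite(f'pics/{n}0.png',d['pixels'][:,:,::-1]);print(n,d['fx'],d['fy'],d['cx'],d['cy'],d['pose'],[k for k in d])
E
```

```text
pics
{'clock': 0.0, 'eef_pos': array([278.78012023, 586.46145117, 230.37836727]), 'tool_rot': array([-3.13964084e+00,  2.86401284e-05,  2.69780570e+00]), 'force': array([ 0.12593513,  0.03735785, -0.25841572]), 'width': 85.54592663506926}
side 475.62270328720473 475.62270328720473 318.4106199416663 237.06246067409444 [[ 8.80875700e-01  3.10253617e-01 -3.57492230e-01  2.18138510e+02]
 [-4.73342529e-01  5.73845359e-01 -6.68317554e-01 -6.38871362e+02]
 [-2.20268118e-03  7.57920970e-01  6.52342664e-01  6.90607734e+02]
 [ 0.00000000e+00  0.00000000e+00  0.00000000e+00  1.00000000e+00]] ['pixels', 'fx', 'fy', 'cx', 'cy', 'pose']
top 479.6560175999107 479.6560175999107 318.51354672661705 237.42534452286057 [[-1.49966850e-02  9.97879497e-01 -6.33372672e-02  4.79729764e+02]
 [-9.99874692e-01 -1.52875382e-02 -4.10998326e-03 -1.16402945e+01]
 [-5.06953892e-03  6.32676944e-02  9.97983717e-01  1.14448720e+03]
 [ 0.00000000e+00  0.00000000e+00  0.00000000e+00  1.00000000e+00]] ['pixels', 'fx', 'fy', 'cx', 'cy', 'pose']
```

View pics/top0.png

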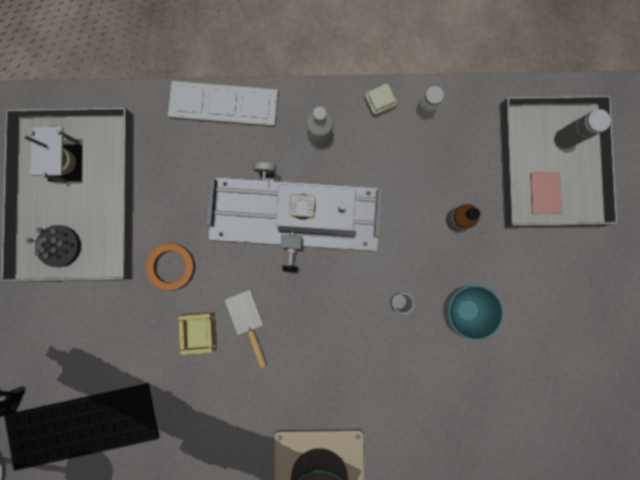

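View pics/side0.png

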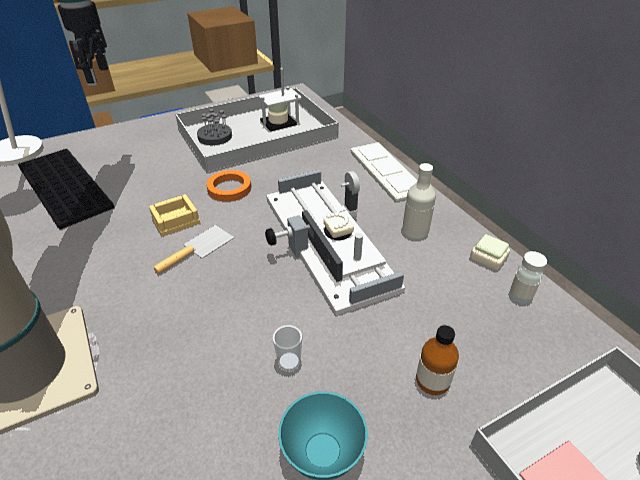

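The top view shows the slide at about (295,213), the knob at (290,267), the block at (291,242), the post at (342,209) and the gauge at (265,168) on the left, so base +y is roughly world +y. In the side view the knob is at (271,237) and the post at (358,243).

```bash
cat > h.py <<'E'
import numpy as np,cv2
from cell import ctrl
def cast(d,u,v,z):
    P=d['pose'];r=P[:3,:3]@np.array([(u-d['cx'])/d['fx'],-(v-d['cy'])/d['fy'],-1]);o=P[:3,3]
    return o+r*(z-o[2])/r[2]
def proj(d,p):
    P=d['pose'];q=P[:3,:3].T@(np.array(p)-P[:3,3]);return d['cx']-d['fx']*q[0]/q[2],d['cy']+d['fy']*q[1]/q[2]
def crop(d,x,y,w,h,k,name):
    cv2.imwrite(name,cv2.resize(d['pixels'][y:y+h,x:x+w,::-1],None,fx=k,fy=k,interpolation=cv2.INTER_CUBIC))
E
python3 - <<'E'
from h import *
t=ctrl.get_image('top');s=ctrl.get_image('side')
a=cv2.resize(t['pixels'][155:280,200:390,::-1],None,fx=4,fy=4,interpolation=cv2.INTER_CUBIC)
cv2.imwrite('pics/top1.png',a)
crop(s,255,165,160,140,5,'pics/x.png')
cv2.imwrite('pics/side1.png',cv2.resize(s['pixels'][170:310,255,None].repeat(1,1) if 0 else s['pixels'][170:310,255:415,::-1],None,fx=4.2,fy=4.2,interpolation=cv2.INTER_CUBIC))
E
```

```text
(no output)
```

View pics/top1.png

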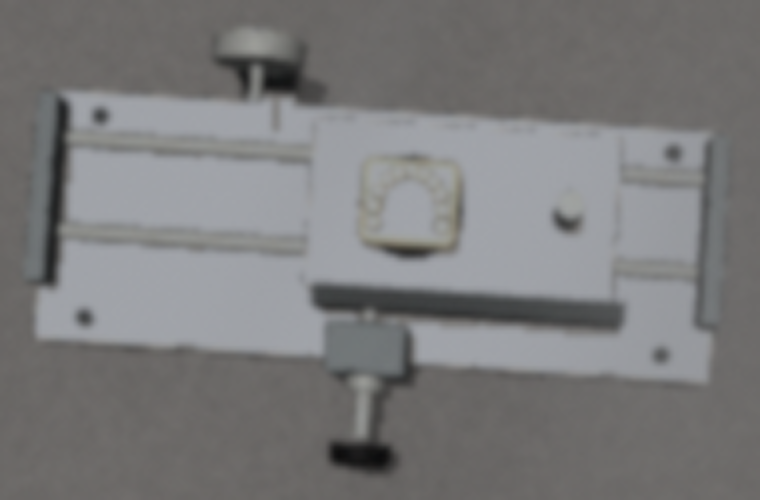

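View pics/side1.png

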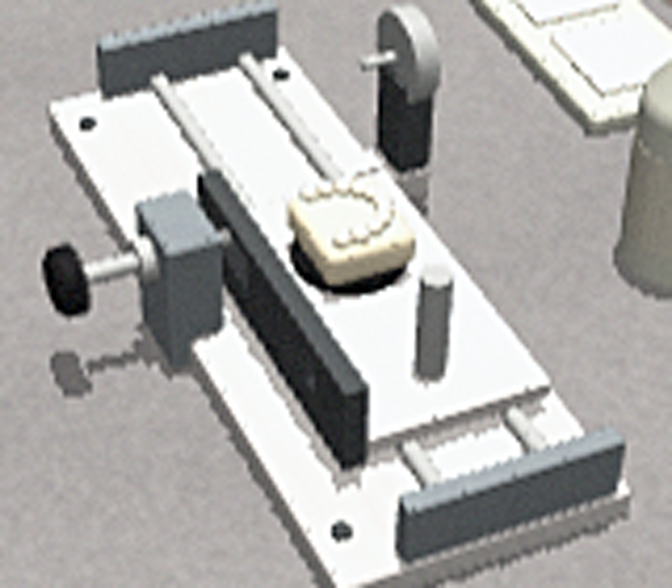

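The enlarged top view shows the knob head at crop (361,455), the shaft from (370,378) to (361,440), the post top at (569,199), and the lower edge of the base from (37,338) to (708,382). In the side crop the knob's front face is at (60,280) and the post top at (436,276).

```bash
python3 - <<'E'
from h import *
t=ctrl.get_image('top');s=ctrl.get_image('side')
T=lambda x,y,z:cast(t,200+(x+.5)/4-.5,155+(y+.5)/4-.5,z)
S=lambda x,y,z:cast(s,255+x/4.2,170+y/4.2,z)
a=T(37,338,18);b=T(708,382,18);e=a-b;print('base',a,b,np.linalg.norm(e),'yaw',np.degrees(np.arctan2(-e[0],e[1])))
a=T(312,303,70);b=T(622,327,70);e=a-b;print('bar',np.linalg.norm(e),np.degrees(np.arctan2(-e[0],e[1])))
print('head T',T(361,455,58),'edges',T(330,455,58),T(393,455,58),'rear/front',T(361,441,62),T(361,471,62))
print('boss end',T(366,388,58),'block top',T(326,322,78),T(408,326,78),T(326,372,78))
print('post T',T(569,199,98),'S',S(436,276,98));print('head S',S(66,280,58),'shaft mid S',S(115,267,58))
E
```

```text
base [551.16744922 251.28372883  18.        ] [ 519.25860306 -142.9781036    18.        ] 395.5509663409299 yaw -4.627042010599612
bar 174.59569301600615 -5.317978342663495
head T [479.56143975  58.63510482  58.        ] edges [479.8242482   76.16400896  58.        ] [479.29019869  40.54375865  58.        ] rear/front [487.43378232  58.28806519  62.        ] [470.57468411  58.47721082  62.        ]
boss end [517.39559422  55.37693656  58.        ] block top [553.82985069  76.02359261  78.        ] [550.89479233  30.34409164  78.        ] [525.94386082  76.30424041  78.        ]
post T [618.04929839 -59.6984843   98.        ] S [612.85018329 -65.07242516  98.        ]
head S [479.74413501  56.63067338  58.        ] shaft mid S [504.83235704  54.17215789  58.        ]
```

```bash
python3 -m handwheel '[[[0,0,-6.87],[0,0,0],0],[[0,0,-6.87],[0,0,0],0],[[0,0,-6.87],[0,0,0],0],[[0,0,0],[-0.0178,-0.034,0],0],[[0,0,0],[-0.0178,-0.034,0],0]]'
python3 -m handwheel '[[[0,0,0],[-0.0178,-0.034,0],0],[[0,0,0],[-0.0178,-0.034,0],0],[[0,0,0],[-0.0178,-0.034,0],0],[[0,0,0],[-0.0178,-0.034,0],0],[[0,0,0],[-0.0178,-0.034,0],0]]'
python3 -m handwheel '[[[0,0,0],[-0.0178,-0.034,0],0],[[0,0,0],[-0.0178,-0.034,0],0],[[0,0,0],[-0.0178,-0.034,0],0],[[0,0,0],[-0.0178,-0.034,0],0],[[0,0,0],[-0.0178,-0.034,0],0]]'
```

```text
clock: 0.72
eef_pos: [307.3, 517.3, 230.8]
tool_rot: [3.14, -0.001, 3.063]
force: [1.2, -0.4, 0.9]
width: 85.5
gripper_force: 0.0
clock: 1.13
eef_pos: [383.7, 337.7, 231.5]
tool_rot: [3.141, 0.0, 3.058]
force: [1.3, -0.2, -0.3]
width: 85.5
gripper_force: 0.0
clock: 1.55
eef_pos: [458.1, 160.8, 231.5]
tool_rot: [3.141, 0.0, 3.058]
force: [-0.3, -0.0, 0.9]
width: 85.2
gripper_force: 0.0
```

```bash
python3 -m handwheel '[[[0,0,0],[-0.0173,-0.0336,0],0],[[0,0,0],[-0.0173,-0.0336,0],0],[[0,0,0],[-0.0173,-0.0336,0],0],[[0,0,0],[0,0,0.04],0],[[0,0,0],[0,0,0.04],0]]'
python3 -m handwheel '[[[0,0,0],[0,0,0.04],0],[[0,0,0],[0,0,0],0]]'
python3 - <<'E'
from h import *
s=ctrl.get_image('side');t=ctrl.get_image('top')
a=cv2.resize(s['pixels'][150:280,240:400,::-1],(640,520),interpolation=cv2.INTER_CUBIC)
cv2.imwrite('pics/s2.png',a)
st=ctrl.read_state();print(st['eef_pos'],proj(s,st['eef_pos']))
E
```

```text
clock: 1.97
eef_pos: [504.4, 54.7, 152.4]
tool_rot: [3.141, 0.008, 3.051]
force: [0.4, 1.2, -0.5]
width: 85.2
gripper_force: 0.0
clock: 2.13
eef_pos: [495.6, 56.7, 104.6]
tool_rot: [-3.138, -0.014, 3.057]
force: [-2.2, -0.2, -1.6]
width: 85.4
gripper_force: 0.0
[500.05290168  57.67613567 110.750684  ] (np.float64(278.07888863143876), np.float64(213.04891256944057))
```

View pics/s2.png

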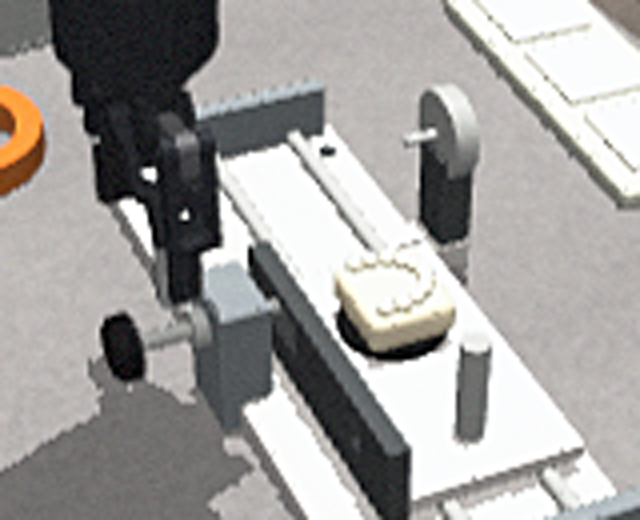

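The gripper hangs over the shaft. The near finger tip is at crop (182,295), between the head (122,345) and the block (235,300), so I go down.

```bash
python3 -m handwheel '[[[0,0,0],[0,0,0.018],0],[[0,0,0],[0,0,0.018],0],[[0,0,0],[0,0,0.018],0],[[0,0,0],[0,0,0.018],0],[[0,0,0],[0,0,0],0]]'
python3 -m handwheel '[[[0,0,0],[0,0,0],0]]'
python3 - <<'E'
from h import *
s=ctrl.get_image('side');t=ctrl.get_image('top')
a=cv2.resize(s['pixels'][180:280,250:350,::-1],(500,500),interpolation=cv2.INTER_CUBIC)
b=cv2.resize(t['pixels'][205:285,255:335,::-1],(300,300),interpolation=cv2.INTER_CUBIC)
a[:,:,:];c=np.zeros((500,800,3),np.uint8);c[:,:500]=a;c[:300,500:]=b
cv2.imwrite('pics/s3.png',c)
E
```

```text
clock: 2.65
eef_pos: [501.8, 58.2, 40.1]
tool_rot: [3.141, 0.001, 3.058]
force: [-0.3, -0.9, 1.0]
width: 85.1
gripper_force: 0.0
clock: 2.73
eef_pos: [502.4, 58.2, 41.5]
tool_rot: [3.141, 0.003, 3.058]
force: [0.8, 0.1, 0.1]
width: 85.3
gripper_force: 0.0
```

View pics/s3.png

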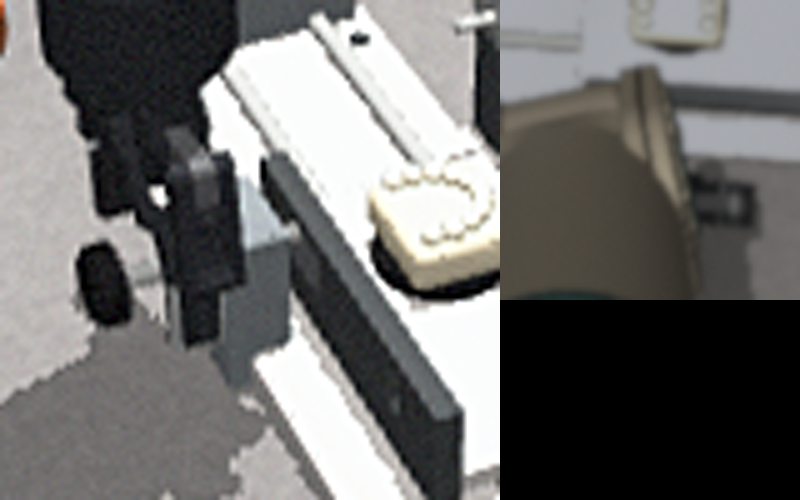

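```bash
python3 -m handwheel '[[[0,0,0],[0.0005,-0.002,0.001],0.5],[[0,0,0],[0,0,0],0.7],[[0,0,0],[0,0,0],0.75],[[0,0,0],[0,0,0],0.8],[[0,0,0],[0,0,0],1]]'
python3 -m handwheel '[[[0,0,0],[0,0,0],1],[[0,0,0],[0,0,0],1],[[0,0,0],[0,0,0],1],[[0,0,0],[0,0,0],1],[[0,0,0],[0,0,0],1]]'
```

```text
clock: 3.25
eef_pos: [500.3, 55.8, 38.5]
tool_rot: [3.141, 0.0, 3.057]
force: [-0.3, 0.2, 0.5]
width: 25.5
gripper_force: 0.0
clock: 3.67
eef_pos: [500.4, 57.6, 38.5]
tool_rot: [3.14, 0.0, 3.059]
force: [-0.0, 5.4, 3.3]
width: 7.9
gripper_force: 58.5
```

```bash
python3 -m handwheel '[[[0,0,0],[0.002,0.001,0],1],[[0,0,0],[0.002,0,0],1],[[0,0,0],[0.002,0,0],1],[[0,0,0],[0.002,0,0],1],[[0,0,0],[0.002,0,0],1]]'
python3 -m handwheel '[[[0,0,0],[0.002,0,0],1],[[0,0,0],[0.002,0,0],1],[[0,0,0],[0.001,0,0],1],[[0,0,0],[0,0,0],1]]'
```

```text
clock: 4.08
eef_pos: [497.0, 58.0, 38.6]
tool_rot: [3.139, 0.012, 3.057]
force: [9.7, 1.6, -7.5]
width: 8.1
gripper_force: 58.4
clock: 4.42
eef_pos: [485.0, 58.9, 38.4]
tool_rot: [3.141, -0.001, 3.058]
force: [-1.4, 4.8, 5.8]
width: 7.7
gripper_force: 59.8
```

```bash
python3 -m handwheel '[[[0,0,0],[0.0015,0,0],1],[[0,0,0],[0.0015,0,0],1],[[0,0,0],[0,0,0],1]]'
python3 -m handwheel '[[[0,0,0],[0.0015,0,0],1],[[0,0,0],[0,0,0],1]]'
```

```text
clock: 4.67
eef_pos: [484.4, 58.9, 38.5]
tool_rot: [3.14, 0.004, 3.058]
force: [4.6, 4.8, -0.5]
width: 8.0
gripper_force: 59.2
clock: 4.83
eef_pos: [484.4, 59.0, 38.5]
tool_rot: [3.14, 0.007, 3.058]
force: [6.3, 4.6, -3.7]
width: 7.8
gripper_force: 58.9
```

```bash
python3 -m handwheel '[[[0,0,0],[-0.0025,0,0],1],[[0,0,0],[0,0,0],0.5],[[0,0,0],[0,0,0],0.3],[[0,0,0],[0,0,0],0.3],[[0,0,0],[0,0,0],0.3]]'
python3 -m handwheel '[[[0,0,0],[0,0,0],0.3],[[0,0,0],[0,0,-0.035],0.3],[[0,0,0],[0,0,-0.035],0.3],[[0,0,0],[0,0,-0.035],0.3],[[0,0,0],[0,0,-0.015],0.3]]'
python3 - <<'E'
from h import *
s=ctrl.get_image('side')
m=s['pixels'][220:270,255:300].max(2)<40
n,l,st,c=cv2.connectedComponentsWithStats(m.astype(np.uint8))
for i in range(1,n):
    if st[i,4]>30: print(st[i],c[i]+[255,220],cast(s,*(c[i]+[255,220]),58))
E
```

```text
clock: 5.25
eef_pos: [482.5, 57.3, 38.1]
tool_rot: [-3.14, -0.001, 3.057]
force: [0.2, -0.6, -0.3]
width: 55.7
gripper_force: 0.0
clock: 5.67
eef_pos: [484.8, 58.1, 161.8]
tool_rot: [3.141, 0.005, 3.057]
force: [0.3, -0.1, 0.3]
width: 59.8
gripper_force: 0.0
[  3  11  11  16 127] [262.71653543 238.69291339] [462.87876391  58.56857242  58.        ]
```

The knob has moved about 17 mm outwards (side pixel 262.7,238.7) and stays out. Now I go to the -y side of the post.

```bash
python3 -m handwheel '[[[0,0,0],[-0.0233,-0.027,0],1],[[0,0,0],[-0.0233,-0.027,0],1],[[0,0,0],[-0.0233,-0.027,0],1],[[0,0,0],[-0.0233,-0.027,0],1],[[0,0,0],[-0.0233,-0.027,0],1]]'
python3 -m handwheel '[[[0,0,0],[-0.0233,-0.027,0],1],[[0,0,0],[0,0,0.03],1],[[0,0,0],[0,0,0.03],1],[[0,0,0],[0,0,0.02],1],[[0,0,0],[0,0,0.017],1]]'
python3 -m handwheel '[[[0,0,0],[0,0,0],1],[[0,0,0],[0,0,0],1]]'
python3 - <<'E'
from h import *
t=ctrl.get_image('top');s=ctrl.get_image('side')
a=cv2.resize(s['pixels'][170:310,280:420,::-1],(500,500),interpolation=cv2.INTER_CUBIC)
b=cv2.resize(t['pixels'][170:260,290:380,::-1],(300,300),interpolation=cv2.INTER_CUBIC)
c=np.zeros((500,800,3),np.uint8);c[:,:500]=a;c[:300,500:]=b
cv2.imwrite('pics/s4.png',c)
E
```

```text
clock: 6.13
eef_pos: [588.2, -87.8, 157.7]
tool_rot: [-3.141, -0.001, 3.057]
force: [0.7, 0.7, -0.2]
width: 0.8
gripper_force: 0.0
clock: 6.55
eef_pos: [607.1, -115.2, 58.4]
tool_rot: [3.141, -0.004, 3.057]
force: [-0.3, 0.4, -0.4]
width: -0.2
gripper_force: 0.0
clock: 6.72
eef_pos: [607.8, -114.9, 60.1]
tool_rot: [3.142, -0.003, 3.057]
force: [0.4, 0.3, 1.1]
width: -0.2
gripper_force: 0.0
```

View pics/s4.png

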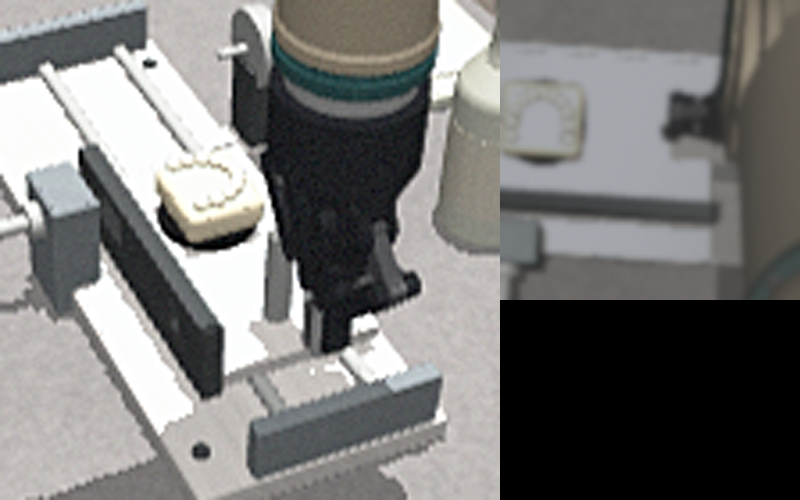

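The post is at crop (277,275) and the shut fingers at (327,320), on its -y side and in line with it. Approach and push.

```bash
python3 -m handwheel '[[[0,0,0],[-0.002,0.007,0],1],[[0,0,0],[0,0.007,0],1],[[0,0,0],[0,0.007,0],1],[[0,0,0],[0,0.003,0],1]]'
python3 -m handwheel '[[[0,0,0],[0,0.003,0],1],[[0,0,0],[0,0.003,0],1]]'
python3 -m handwheel '[[[0,0,0],[0,0.003,0],1],[[0,0,0],[0,0.003,0],1]]'
python3 -m handwheel '[[[0,0,0],[0,0.003,0],1],[[0,0,0],[0,0.003,0],1]]'
python3 - <<'E'
from h import *
t=ctrl.get_image('top')
cv2.imwrite('pics/raw5.png',t['pixels'][:,:,::-1])
g=t['pixels'].astype(int)
# cast: yellowish
hsv=cv2.cvtColor(t['pixels'],cv2.COLOR_RGB2HSV);m=cv2.inRange(hsv,(18,40,100),(40,255,255))[180:230,230:340]
M=cv2.moments(m,True);u,v=230+M['m10']/M['m00'],180+M['m01']/M['m00'];print(M['m00'],u,v,cast(t,u,v,75))
E
```

```text
clock: 7.15
eef_pos: [613.7, -88.6, 62.0]
tool_rot: [3.14, 0.001, 3.06]
force: [0.5, 0.1, -0.2]
width: 0.1
gripper_force: 0.0
clock: 7.32
eef_pos: [613.7, -84.7, 61.5]
tool_rot: [-3.141, 0.0, 3.058]
force: [0.5, 0.5, -1.0]
width: -0.1
gripper_force: 0.0
clock: 7.48
eef_pos: [614.0, -80.3, 61.4]
tool_rot: [-3.14, -0.0, 3.057]
force: [-0.2, -3.5, 0.9]
width: -0.1
gripper_force: 1.5
clock: 7.65
eef_pos: [614.5, -74.3, 61.3]
tool_rot: [-3.14, -0.0, 3.056]
force: [-0.6, -3.2, 1.0]
width: -0.3
gripper_force: 1.5
82.0 335.0121951219512 185.5609756097561 [663.91229052 -46.09412253  75.        ]
```

```bash
python3 -m handwheel '[[[0,0,0],[0,0.006,0],1],[[0,0,0],[0,0.008,0],1],[[0,0,0],[0,0.008,0],1],[[0,0,0],[0,0.008,0],1],[[0,0,0],[0,0.008,0],1]]'
python3 -m handwheel '[[[0,0,0],[0,0.008,0],1],[[0,0,0],[0,0.007,0],1],[[0,0,0],[0,0.005,0],1],[[0,0,0],[0,0.003,0],1],[[0,0,0],[0,0,0],1]]'
python3 - <<'E'
from h import *
t=ctrl.get_image('top');s=ctrl.get_image('side')
print(ctrl.read_state()['eef_pos'])
a=cv2.resize(s['pixels'][150:290,250:390,::-1],(500,500),interpolation=cv2.INTER_CUBIC)
b=cv2.resize(t['pixels'][165:265,225:325,::-1],(300,300),interpolation=cv2.INTER_CUBIC)
c=np.zeros((500,800,3),np.uint8);c[:,:500]=a;c[:300,500:]=b
cv2.imwrite('pics/s5.png',c)
E
```

```text
clock: 8.12
eef_pos: [617.7, -34.2, 61.3]
tool_rot: [3.141, -0.0, 3.058]
force: [-1.0, -3.8, 1.4]
width: 0.0
gripper_force: 1.8
clock: 8.53
eef_pos: [619.8, -10.4, 61.2]
tool_rot: [3.14, -0.0, 3.059]
force: [-0.0, -0.4, 0.3]
width: -0.5
gripper_force: 0.0
[619.83921154 -11.34637942  61.10478039]
```

View pics/s5.png

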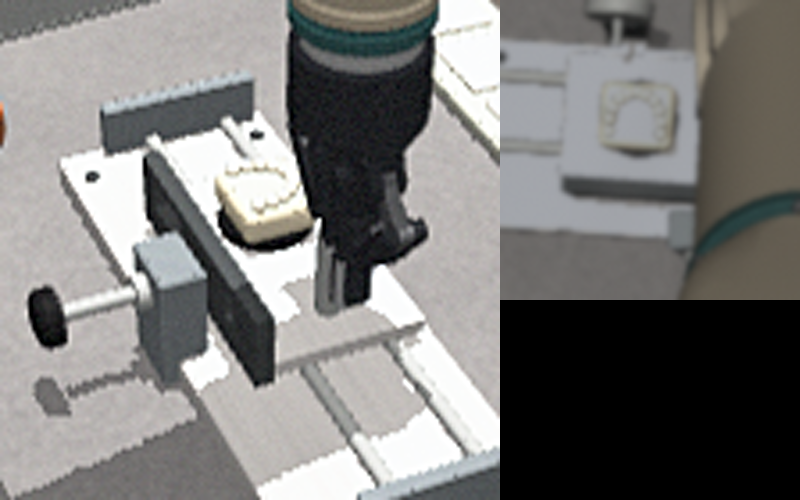

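The carriage has come about 71 mm along: the cast is now at full top-view pixel (271,203). The knob is still out, so next I go to its front face.

```bash
python3 -m handwheel '[[[0,0,0],[0,-0.01,0],1],[[0,0,0],[0,0,-0.034],1],[[0,0,0],[0,0,-0.034],1],[[0,0,0],[0,0,-0.034],1],[[0,0,0],[0.0335,0.011,0],1]]'
python3 -m handwheel '[[[0,0,0],[0.0335,0.011,0],1],[[0,0,0],[0.0335,0.011,0],1],[[0,0,0],[0.0335,0.011,0],1],[[0,0,0],[0.0335,0.011,0],1],[[0,0,0],[0.0335,0.011,0],1]]'
python3 -m handwheel '[[[0,0,0],[0,0,0],1],[[0,0,0],[0,0,0.035],1],[[0,0,0],[0,0,0.035],1],[[0,0,0],[0,0,0.03],1],[[0,0,0],[0,0,0.022],1]]'
python3 -m handwheel '[[[0,0,0],[0,0,0],1],[[0,0,0],[0,0,0],1]]'
```

```text
clock: 9.05
eef_pos: [597.2, -13.0, 170.3]
tool_rot: [-3.141, 0.022, 3.052]
force: [2.9, 0.4, -0.1]
width: 0.2
gripper_force: 0.0
clock: 9.47
eef_pos: [422.7, 59.9, 163.4]
tool_rot: [3.141, 0.001, 3.056]
force: [-0.3, 0.5, -1.0]
width: 0.2
gripper_force: 0.0
clock: 9.88
eef_pos: [419.7, 57.6, 52.2]
tool_rot: [-3.133, -0.013, 3.057]
force: [0.0, -1.0, -0.4]
width: 0.3
gripper_force: 0.0
clock: 10.05
eef_pos: [421.6, 57.4, 55.2]
tool_rot: [-3.135, -0.009, 3.058]
force: [0.2, -0.5, 0.6]
width: 0.0
gripper_force: 0.0
```

```bash
python3 -m handwheel '[[[0,0,0],[-0.004,0.004,0.004],1],[[0,0,0],[0,0,0.006],1],[[0,0,0],[0,0,0.005],1],[[0,0,0],[0,0,0],1]]'
python3 -m handwheel '[[[0,0,0],[-0.005,0,0],1],[[0,0,0],[-0.003,0,0],1],[[0,0,0],[-0.003,0,0],1],[[0,0,0],[0,0,0],1]]'
```

```text
clock: 10.38
eef_pos: [427.0, 61.7, 40.9]
tool_rot: [-3.135, -0.006, 3.058]
force: [-0.5, -0.3, 0.3]
width: -0.3
gripper_force: 0.0
clock: 10.72
eef_pos: [438.3, 60.7, 40.9]
tool_rot: [-3.135, -0.006, 3.057]
force: [0.0, -1.2, -0.7]
width: 0.2
gripper_force: 0.0
```

```bash
python3 -m handwheel '[[[0,0,0],[-0.002,0,0],1],[[0,0,0],[-0.002,0,0],1]]'
python3 -m handwheel '[[[0,0,0],[-0.002,0,0],1],[[0,0,0],[-0.002,0,0],1]]'
python3 -m handwheel '[[[0,0,0],[-0.001,0,0],1],[[0,0,0],[-0.001,0,0],1]]'
```

```text
clock: 10.88
eef_pos: [440.8, 60.3, 40.5]
tool_rot: [-3.134, -0.008, 3.058]
force: [-1.0, -0.2, -0.8]
width: -0.4
gripper_force: 0.0
clock: 11.05
eef_pos: [444.3, 59.8, 40.3]
tool_rot: [-3.134, -0.009, 3.058]
force: [-4.1, 2.0, 2.4]
width: 0.1
gripper_force: 2.0
clock: 11.22
eef_pos: [444.7, 59.8, 40.2]
tool_rot: [-3.133, -0.011, 3.059]
force: [-6.1, 2.3, 4.5]
width: 0.1
gripper_force: 2.8
```

```bash
python3 -m handwheel '[[[0,0,0],[-0.001,0,0],1],[[0,0,0],[-0.001,0,0],1]]'
python3 -m handwheel '[[[0,0,0],[-0.001,0,0],1],[[0,0,0],[-0.001,0,0],1]]'
python3 -m handwheel '[[[0,0,0],[-0.001,0,0],1],[[0,0,0],[0,0,0],1]]'
```

```text
clock: 11.38
eef_pos: [446.9, 59.6, 40.2]
tool_rot: [-3.133, -0.011, 3.059]
force: [-3.5, 0.5, 2.3]
width: -0.1
gripper_force: 1.9
clock: 11.55
eef_pos: [451.2, 59.4, 40.3]
tool_rot: [-3.134, -0.007, 3.058]
force: [0.3, -0.1, -0.7]
width: 0.2
gripper_force: 0.0
clock: 11.72
eef_pos: [451.8, 59.3, 40.3]
tool_rot: [-3.134, -0.008, 3.058]
force: [-2.8, 1.3, 1.2]
width: 0.4
gripper_force: 1.2
```

```bash
python3 -m handwheel '[[[0,0,0],[0.01,0,0],1],[[0,0,0],[0.01,0,0],1],[[0,0,0],[0,0,-0.03],1],[[0,0,0],[0,0,-0.03],1],[[0,0,0],[0,0,-0.03],1]]'
python3 -m handwheel '[[[0,0,0],[0,0,-0.03],1],[[0,0,0],[-0.0322,-0.0118,0],1],[[0,0,0],[-0.0322,-0.0118,0],1],[[0,0,0],[-0.0322,-0.0118,0],1],[[0,0,0],[-0.0322,-0.0118,0],1]]'
python3 -m handwheel '[[[0,0,0],[-0.0322,-0.0118,0],1],[[0,0,0],[-0.0322,-0.0118,0],1],[[0,0,0],[0,0,0],1],[[0,0,0],[0,0,0],1]]'
python3 - <<'E'
from h import *
s=ctrl.get_image('side')
m=s['pixels'][220:270,255:300].max(2)<40
n,l,st,c=cv2.connectedComponentsWithStats(m.astype(np.uint8))
for i in range(1,n):
    if st[i,4]>30: print(st[i],c[i]+[255,220],cast(s,*(c[i]+[255,220]),58))
E
```

```text
clock: 12.13
eef_pos: [432.9, 61.6, 131.3]
tool_rot: [-3.134, -0.008, 3.058]
force: [1.2, 0.0, -0.2]
width: 0.0
gripper_force: 0.0
clock: 12.55
eef_pos: [559.6, 2.5, 160.6]
tool_rot: [-3.134, -0.005, 3.057]
force: [1.2, 0.2, -0.2]
width: -0.1
gripper_force: 0.0
clock: 12.88
eef_pos: [621.1, -26.7, 158.9]
tool_rot: [-3.134, -0.006, 3.054]
force: [-0.4, -0.3, 0.1]
width: -0.3
gripper_force: 0.0
[  6  10  11  16 104] [266.06730769 238.30769231] [469.34770237  56.43087843  58.        ]
```

The knob now rests at about 0.009, with the pin on the bar (side pixel 266,238).

```bash
python3 -m handwheel '[[[0,0,0],[0,0,0.03],1],[[0,0,0],[0,0,0.03],1],[[0,0,0],[0,0,0.025],1],[[0,0,0],[0,0,0.013],1],[[0,0,0],[0,0,0],1]]'
python3 -m handwheel '[[[0,0,0],[0,0.004,0],1],[[0,0,0],[0,0.004,0],1],[[0,0,0],[0,0.004,0],1],[[0,0,0],[0,0.002,0],1],[[0,0,0],[0,0.002,0],1]]'
python3 -m handwheel '[[[0,0,0],[0,0.002,0],1],[[0,0,0],[0,0.002,0],1],[[0,0,0],[0,0.002,0],1]]'
```

```text
clock: 13.35
eef_pos: [615.6, -25.0, 58.9]
tool_rot: [-3.134, -0.014, 3.059]
force: [-1.4, 0.3, -0.1]
width: 0.2
gripper_force: 0.0
clock: 13.77
eef_pos: [620.9, -10.2, 62.8]
tool_rot: [-3.133, -0.005, 3.058]
force: [0.6, -3.9, 3.1]
width: -0.1
gripper_force: 2.0
clock: 14.02
eef_pos: [621.0, -4.9, 61.9]
tool_rot: [-3.133, -0.006, 3.057]
force: [0.4, -5.5, 3.7]
width: -0.1
gripper_force: 2.2
```

```bash
for i in 1; do python3 -m handwheel '[[[0,0,0],[0,0.002,0],1],[[0,0,0],[0,0.002,0],1]]';  python3 -m handwheel '[[[0,0,0],[0,0.002,0],1],[[0,0,0],[0,0.002,0],1]]'; done
```

```text
clock: 14.18
eef_pos: [621.2, -0.0, 61.5]
tool_rot: [-3.134, -0.007, 3.057]
force: [1.6, -4.5, 3.3]
width: 0.2
gripper_force: 2.2
clock: 14.35
eef_pos: [621.4, 4.4, 61.3]
tool_rot: [-3.134, -0.007, 3.058]
force: [1.5, -4.4, 2.7]
width: 0.0
gripper_force: 2.1
```

```bash
python3 -m handwheel '[[[0,0,0],[0,0.002,0],1],[[0,0,0],[0,0.002,0],1]]'
```

```text
clock: 14.52
eef_pos: [621.6, 8.5, 61.2]
tool_rot: [-3.134, -0.007, 3.058]
force: [2.5, -4.4, 2.4]
width: -0.1
gripper_force: 2.1
```

```bash
python3 -m handwheel '[[[0,0,0],[0,0.001,0],1],[[0,0,0],[0,0.001,0],1],[[0,0,0],[0,0.001,0],1]]'; python3 -m handwheel '[[[0,0,0],[0,0.001,0],1],[[0,0,0],[0,0.001,0],1],[[0,0,0],[0,0.001,0],1]]'
```

```text
clock: 14.77
eef_pos: [621.7, 11.4, 61.1]
tool_rot: [-3.134, -0.008, 3.058]
force: [2.4, -4.0, 1.9]
width: 0.0
gripper_force: 2.0
clock: 15.02
eef_pos: [621.9, 14.3, 61.1]
tool_rot: [-3.134, -0.008, 3.058]
force: [2.2, -4.3, 1.2]
width: -0.0
gripper_force: 2.0
```

```bash
python3 -m handwheel '[[[0,0,0],[0,0.001,0],1],[[0,0,0],[0,0.001,0],1],[[0,0,0],[0,0.001,0],1]]'
```

```text
clock: 15.27
eef_pos: [621.9, 17.7, 61.1]
tool_rot: [-3.134, -0.008, 3.058]
force: [2.0, -3.5, 1.0]
width: 0.1
gripper_force: 1.5
```

```bash
python3 -m handwheel '[[[0,0,0],[0,0.001,0],1],[[0,0,0],[0,0.001,0],1],[[0,0,0],[0,0.001,0],1]]'
```

```text
clock: 15.52
eef_pos: [621.7, 20.8, 60.9]
tool_rot: [-3.134, -0.009, 3.058]
force: [0.3, -2.7, -0.1]
width: -0.0
gripper_force: 1.3
```

```bash
python3 -m handwheel '[[[0,0,0],[0,0.001,0],1],[[0,0,0],[0,0.001,0],1],[[0,0,0],[0,0.001,0],1]]'
```

```text
clock: 15.77
eef_pos: [621.9, 23.2, 60.9]
tool_rot: [-3.134, -0.009, 3.058]
force: [0.3, -2.3, 0.7]
width: 0.1
gripper_force: 1.3
```

```bash
python3 -m handwheel '[[[0,0,0],[0,0.001,0],1],[[0,0,0],[0,0.001,0],1]]'
```

```text
clock: 15.93
eef_pos: [622.1, 24.9, 60.9]
tool_rot: [-3.133, -0.009, 3.058]
force: [-1.4, -5.1, 1.3]
width: -0.2
gripper_force: 2.6
```

```bash
python3 -m handwheel '[[[0,0,0],[0,0.001,0],1],[[0,0,0],[0,0,0],1]]'; cat > k.py <<'E'
from h import *
s=ctrl.get_image('side')
m=s['pixels'][220:270,255:300].max(2)<40
n,l,st,c=cv2.connectedComponentsWithStats(m.astype(np.uint8))
for i in range(1,n):
    if st[i,4]>30: print(st[i],c[i]+[255,220],cast(s,*(c[i]+[255,220]),58))
E
python3 k.py
```

```text
clock: 16.1
eef_pos: [622.1, 24.9, 60.9]
tool_rot: [-3.132, -0.009, 3.057]
force: [-1.4, -5.1, 2.0]
width: 0.0
gripper_force: 2.5
[ 10   9  11  16 107] [270.11214953 237.1588785 ] [478.03771451  55.80253384  58.        ]
```

The pin has dropped in: the head centre is at side pixel (270,237), x=478, and the carriage has stopped. I back off and press the knob home.

```bash
python3 -m handwheel '[[[0,0,0],[0,-0.01,0],1],[[0,0,0],[0,-0.01,0],1],[[0,0,0],[0,0,-0.034],1],[[0,0,0],[0,0,-0.034],1],[[0,0,0],[0,0,-0.034],1]]'
python3 -m handwheel '[[[0,0,0],[0.0307,0.0068,0],1],[[0,0,0],[0.0307,0.0068,0],1],[[0,0,0],[0.0307,0.0068,0],1],[[0,0,0],[0.0307,0.0068,0],1],[[0,0,0],[0.0307,0.0068,0],1]]'
python3 -m handwheel '[[[0,0,0],[0.0307,0.0068,0],1],[[0,0,0],[0,0,0],1],[[0,0,0],[0,0,0.025],1],[[0,0,0],[0,0,0.025],1],[[0,0,0],[0,0,0.025],1]]'
python3 -m handwheel '[[[0,0,0],[0,0,0.025],1],[[0,0,0],[0,0,0.02],1],[[0,0,0],[0,0,0],1],[[0,0,0],[0,0,0],1]]'; python3 k.py
```

```text
clock: 16.57
eef_pos: [621.7, 6.7, 163.9]
tool_rot: [-3.135, -0.009, 3.057]
force: [-0.3, 0.1, 0.6]
width: 0.2
gripper_force: 0.0
clock: 16.98
eef_pos: [470.8, 54.0, 164.5]
tool_rot: [-3.135, -0.007, 3.057]
force: [-0.2, 0.8, -0.3]
width: -0.1
gripper_force: 0.0
clock: 17.4
eef_pos: [442.5, 62.7, 89.2]
tool_rot: [-3.136, -0.005, 3.057]
force: [0.4, 1.1, -0.7]
width: -0.3
gripper_force: 0.0
clock: 17.73
eef_pos: [440.6, 62.3, 43.9]
tool_rot: [-3.134, -0.009, 3.058]
force: [-0.2, 0.5, 0.0]
width: -0.0
gripper_force: 0.0
[ 0  9 10 18 61] [257.83606557 237.09836066] [456.08148028  67.88834567  58.        ]
[ 11   9  10  16 113] [270.17699115 236.92920354] [478.44542656  56.39850117  58.        ]
```

```bash
python3 -m handwheel '[[[0,0,0],[-0.006,-0.001,0.004],1],[[0,0,0],[-0.006,0,0],1],[[0,0,0],[-0.003,0,0],1],[[0,0,0],[-0.002,0,0],1],[[0,0,0],[-0.002,0,0],1]]'
python3 -m handwheel '[[[0,0,0],[-0.002,0,0],1],[[0,0,0],[-0.002,0,0],1]]'
python3 -m handwheel '[[[0,0,0],[-0.002,0,0],1],[[0,0,0],[-0.001,0,0],1]]'
```

```text
clock: 18.2
eef_pos: [460.3, 59.5, 40.7]
tool_rot: [-3.134, -0.007, 3.057]
force: [-4.4, 1.9, 1.8]
width: -0.1
gripper_force: 2.2
clock: 18.37
eef_pos: [460.2, 59.2, 40.2]
tool_rot: [-3.132, -0.014, 3.059]
force: [-10.6, 2.4, 8.8]
width: -0.1
gripper_force: 5.7
clock: 18.53
eef_pos: [460.1, 59.1, 40.0]
tool_rot: [-3.131, -0.019, 3.06]
force: [-15.4, 3.8, 13.1]
width: -0.4
gripper_force: 7.7
```

The knob stops firmly at 460.2, which is 16 mm in from the out position, so it is home. I retreat and check.

```bash
python3 -m handwheel '[[[0,0,0],[0.01,0,0],1],[[0,0,0],[0.015,0,0],1],[[0,0,0],[0.005,0,-0.02],1],[[0,0,0],[0,0,-0.03],1],[[0,0,0],[0,0,-0.03],1]]'
python3 -m handwheel '[[[0,0,0],[0,0,-0.03],1],[[0,0,0],[0,0,-0.03],1],[[0,0,0],[0,0.03,0],1],[[0,0,0],[0,0.03,0],1],[[0,0,0],[0,0,0],1]]'; python3 k.py
python3 - <<'E'
from h import *
s=ctrl.get_image('side');crop(s,230,140,190,140,4,'pics/s6.png')
E
```

```text
clock: 18.95
eef_pos: [436.2, 62.2, 120.9]
tool_rot: [-3.133, -0.011, 3.059]
force: [1.6, 0.2, 0.6]
width: 0.0
gripper_force: 0.0
clock: 19.37
eef_pos: [444.6, 128.6, 181.5]
tool_rot: [-3.14, -0.003, 3.064]
force: [0.5, 0.8, 0.6]
width: 0.0
gripper_force: 0.0
[ 10   9  11  16 108] [270.17592593 237.02777778] [478.31842455  56.11666276  58.        ]
```

View pics/s6.png

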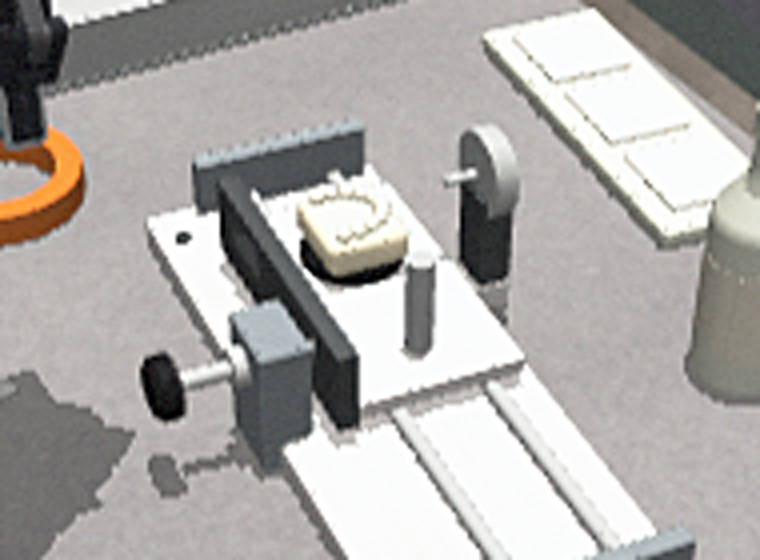

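The picture shows the carriage at the gauge end, with the cast at (353,230). The knob is fully in at (164,385), and the robot is touching nothing.

```bash
python3 -c "
from cell import ctrl
print(ctrl.finish_job())"
```

```text
the job is handed in; nothing more can be done
None
```

I handed the job in at about 19.5 s: the carriage is at the gauge end with the pin dropped into the index hole, and the knob is pressed home against its stop (15 N on the last push). The robot is clear and I touched no bystanders.

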